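# Locate and clamp the engraved plate on the gravure proofer

### The job

Make the engraved plate ready for a proof: with the fingertips, push it over the bed until its long edge lies flush along the fence and its end rests against both brass stop pins. Then push the clamp's red handle over its dead point until it snaps into lock, so that the rubber foot holds the plate down. Only push: the plate must stay flat on the bed and never be picked up, and the bottles, ink knife and other things around it stay where they are.

Things in the scene. Friction and masses are not known exactly. Their poses are not given: they have to be found in the camera images.
- proofer: Stainless bench proofing press, fixed. Origin: centre of its underside, on the table; x to its far side, y along its length towards the clamp, z up. 'PF' below: position in this frame, mm. Housing x -140..140, y -340..320; its flat top, the bed, at z 70. Print head with blue roller, 187 high, at x -135..135, y -335..-255.
- fence_face (a point): Middle of the fence's face, at the bed, PF (55, -20, 70). The fence is a low dark steel bar on the bed, 6 high, 220 long (y -130..90), 12 wide; its face looks to -x. Axes as the proofer's.
- stop_line (a point): Point midway between the two brass stop pins where they touch the plate, at the bed, PF (5, 100, 70). Pins 12 across, 9 high, at PF (-30, 106) and (40, 106). The clamp stands behind them: steel base PF x -21..31, y 128..206, arm raised to z 175 over the pins. Axes as the proofer's.
- plate_centre (a point): Loose engraved plate, copper face on aluminium, 100 (x) x 170 (y) x 10 thick, 0.35 to 0.6 kg; this point is its centre, half-way up, axes along its sides. It lies on the bed about 10 to 60 mm short of fence and pins, up to 7 degrees askew. Home: PF (5, 15, 75), axes parallel to the proofer's: edge x +50 on the fence, end y +85 on the pins. It slides under a push of 2 to 7 N.
- handle_tip (a point): Centre of the 22 mm ball end of the clamp's red handle (sleeve 22 thick, 70 long). PF: open (start) it leans 53 degrees back to +y, tip (5, 256, 191); pushed to -y it rises on an arc by (5, 238, 209), (5, 218, 223), (5, 196, 234), (5, 175, 241), dead point upright (5, 143, 245), locked (5, 128, 245). Easy at first, then up to 7 N at the tip from y 175; past the dead point it snaps on alone.
- clamp_link (a joint): Angle of the clamp's toggle link, rad: 0 fully open (start), grows as the handle is pushed towards -y, 0.62 at the dead point, 0.75 locked on its stop. In its easy travel the handle stays where it is left; let go between the foot's bite and the dead point, it is thrown back, not locked.
- clamp_foot: Sprung black rubber foot, 17 mm across, under the end of the clamp arm; origin at the centre of its underside. Open, it is raised clear of the plate; locked, it presses on the plate's plain margin at PF (5, 78, 80) with about 30 N.
- ink_jar: small blue ink jar with black lid, 42 mm across, 58 mm tall, standing on the proofer's deck near its far corner at the clamp end (origin under its centre; leave alone)
- ink_knife: ink knife (spatula), 170 mm long, lying on the proofer's deck beyond the fence (leave alone)
- solvent_bottle: white bottle, 68 mm across, 170 mm tall, on the table at the robot's left (origin under its centre; leave alone)
- ink_red: red ink bottle, 52 mm across, 90 mm tall, on the table at the robot's left (origin under its centre; leave alone)
- ink_yellow: yellow ink bottle, 52 mm across, 90 mm tall, on the table at the robot's left (origin under its centre; leave alone)
- ink_cup: white plastic cup, 72 mm across, 75 mm tall, on the table at the robot's right (origin under its centre; leave alone)
- tape_roll: roll of clear tape lying flat, 72 mm across, 20 mm tall, on the proofer's deck, robot side, at the clamp end (origin under its centre; leave alone)
There are look-alikes about, which are no part of the job. Of the things like the part that bears plate_centre, leave any that is blue or purple; of the rest the larger one is meant.

How it is judged (in metres and radians):
On the way, in this order (a step that is already met when the one before it is completed fails the run):
1. the plate lies home against fence and stop pins while the clamp is still open (x of plate_centre in the frame of proofer between 0.0025 and 0.0075 m and y of plate_centre in the frame of proofer between 0.0125 and 0.0175 m and z of plate_centre in the frame of proofer below 0.0775 m and angle between the y axis of plate_centre and the y axis of proofer, either way round below 0.025 rad and value of joint clamp_link below 0.3 rad), for 0.2 s.
2. the clamp's handle has gone over its dead point and locked (value of joint clamp_link above 0.71 rad), for 0.2 s.
At the end, for the whole second after the job is handed in: The plate lies flat within 2.5 mm of home (edge on the fence, end on both pins) and within 0.025 rad of parallel; the clamp is past its dead point on its stop (clamp_link above 0.71) and its foot presses the plate with more than 10 N; all at rest, robot clear (x of plate_centre in the frame of proofer between 0.0025 and 0.0075 m and y of plate_centre in the frame of proofer between 0.0125 and 0.0175 m and z of plate_centre in the frame of proofer below 0.0775 m and angle between the y axis of plate_centre and the y axis of proofer, either way round below 0.025 rad and value of joint clamp_link above 0.71 rad and contact force between clamp_foot and plate above 10 N and linear speed of plate below 0.01 m/s); the robot touches nothing.
It fails at once if the plate is lifted off the bed or tipped (z of plate_centre in the frame of proofer above 0.081 m or angle between plate_centre's own z axis and vertical above 0.08 rad).
It fails at once if one of the things standing around is moved by more than 20 mm (distance of any of ink_jar, ink_knife, solvent_bottle, ink_red, ink_yellow, ink_cup, tape_roll from where it was at the start of the episode above 0.02 m).
It also fails if it takes over 67 s, if anything falls off the work surface, if the arm or the gripper's body presses on something with over 40 N, if the wrist force passes 120 N, or if a joint passes its speed limit or range.

### The arm

A 6-joint arm with a two-finger parallel gripper is mounted at the origin on the work surface. World frame = base frame: x ahead of the robot, y to its left, z up, the work surface at z = 0. Lengths are in m, angles in degrees, forces in N, time in s.
With the tool pointing down it reaches from about 0.4 to 0.825 m from the base axis. Payload 7 kg.
Tool frame: the origin (TCP) lies between the finger pads; the fingertips stand 22 mm ahead of it and the grasp point (between the pads) lies 3 mm ahead of it; z points along the fingers, y is the line along which they close (so a half turn about z gives the same grasp; the last joint's range is limited). The gripper opens to 88 mm and grips with 3 to 60 N. Pads are 19 mm wide; open, the fingers measure 130 mm over their backs; the gripper's body (78 mm by 193 mm) begins 47 mm behind the grasp point.
Start: joints at [-49.842, 20.546, 0.682, 0, -70.136, -16.507], TCP at [0.271, -0.618, 0.249] pointing down, gripper open.
Joint ranges: [-176.03, 176.03], [-82.01, 121.73], [-58.28, 71.71], [-173.87, 95.51], [-174.79, -0.11], [-173.66, 173.66]. Speed limits (degrees/s): [136.94, 136.94, 172.46, 180, 180, 180].

### API

Orientations are given as [roll, pitch, yaw] about the fixed x, y, z axes, in that order (R = Rz(yaw) Ry(pitch) Rx(roll)).
In Python, from plant import ctrl gives the robot as it stands.
- The arm moves only by the tool apply_moves, never from a script. Its argument "targets" is a list of rows, each an object with "travel": the shift along the tool's x, y, z in mm, a list of three; "roll": the turn about the tool's z in degrees; "jaw": the finger opening in mm, from 0 to 87.6. In form: [{"travel": [tx, ty, tz], "roll": roll, "jaw": jaw}, ...]. A call has 1 to 10 rows; each row shifts and turns the commanded pose from where the row before left it, along the tool's axes as they then stand; what a row does not reach is not made up. A row lasts 1/10 s, in which the tool goes at most 50 mm and 8.59 degrees, less where a joint would pass 70% of its speed; a pose out of reach is approached as far as the arm can. A call with a gripper value outside its range is refused whole. The fingers move at their own pace and stop on an object; the grip force is fixed at half the most. Time passes only in rows, so rows that do not move let the fingers close. It gives the time, the measured TCP pose, the force, the opening and the grip force at its end, in the units of the state.
- ctrl.get_obs(): the state, without advancing time (a new reading comes with each control period).
- ctrl.snapshot(name): name is "scene" or "top" or "wrist"; returns the picture (420x560x3 uint8, red, green, blue); there is no depth.
- ctrl.calibration(name): a dict with "K" (3x3 intrinsics, pixels), "extrinsics" (4x4, takes a point from camera to world coordinates); the wrist camera has in their place "hand_eye" (4x4, takes a point from camera to tool coordinates, whose origin is the TCP and whose axes are the flange's). Camera axes: x right, y down, z forward; pixel columns grow to the right and rows downward; lengths in m; the calibration is good to about 2 mm. A picture is of the moment at which its call begins: read the wrist's pose just before it. calibration takes no time and is no camera call.
- ctrl.close_job(): hands the job in; it is judged then, once.
The state is a dict: "clock": time; "joint_pos": joint angles; "qvel": joint speeds; "tau": joint torques, N m; "tool_pos": TCP position; "orientation": TCP orientation; "force": force on the tool from outside, world axes, zero at the start; "moment": the same for the moment, N m; "opening": finger opening in m; "gripper_force": force on a finger pad.
Only numpy, scipy, OpenCV 4.12 (cv2) and the standard library are available. Lean on these libraries where they do the work, as an engineer would, in place of code of your own. Each camera call takes 0.05 s, during which the arm holds its last target. There are 200 camera calls.

## Working session

There is one attempt and no reset: what is moved stays moved. The work goes in short steps, Python scripts to look and compute and a tool call to move; the robot and the scene stay as the last step left them, time stands still between calls to the robot, and variables do not carry over. Pictures are saved under pics/ and viewed, at most 10 in all, crops included, and the job is handed in when it is done.

Besides the shell and the picture viewer there is one more tool, called after "Request:" by a JSON object that holds its "op" and its "data", one argument or row to a line. apply_moves: Moves the arm, as the interface text tells. Its arguments: {"type":"object","properties":{"targets":{"type":"array","items":{"type":"object","properties":{"travel":{"type":"array","items":{"type":"number"}},"roll":{"type":"number"},"jaw":{"type":"number"}}}}},"required":["targets"]}

```bash
mkdir -p pics; cat > h.py <<'E'
import numpy as np,cv2
from plant import ctrl
def snap(n,f):
    im=ctrl.snapshot(n); cv2.imwrite('pics/'+f+'.png',im[:,:,::-1]); return im
def ray(n,u,v,z):
    c=ctrl.calibration(n);K=np.array(c['K']);T=np.array(c['extrinsics'])
    d=T[:3,:3]@np.linalg.inv(K)@[u,v,1];o=T[:3,3]
    return o+d*(z-o[2])/d[2]
def proj(n,p):
    c=ctrl.calibration(n);K=np.array(c['K']);T=np.linalg.inv(np.array(c['extrinsics']))
    q=K@(T[:3,:3]@np.array(p)+T[:3,3]);return q[:2]/q[2]
E
python3 - <<'E'
from h import *
o=ctrl.get_obs();print(o['tool_pos'],o['orientation'],o['clock'])
for n in('scene','top'):
    im=snap(n,n+'0'); c=ctrl.calibration(n);print(n,np.round(c['extrinsics'],3).tolist(),c['K'])
im=cv2.imread('pics/top0.png');cv2.imwrite('pics/top0b.png',cv2.resize(im,(800,600),interpolation=cv2.INTER_CUBIC))
E
```

```text
[ 0.27060104 -0.61790105  0.24761214] [ 1.79905763e+02 -7.67579814e-03 -1.56353604e+02] 0.0
scene [[0.528, 0.526, -0.667, 1.312], [0.849, -0.328, 0.413, -0.529], [-0.001, -0.784, -0.62, 0.9], [0.0, 0.0, 0.0, 1.0]] [[391.7798799    0.         280.58987796]
 [  0.         391.7798799  212.60097728]
 [  0.           0.           1.        ]]
top [[-0.023, -0.991, 0.132, 0.329], [-1.0, 0.023, -0.001, -0.014], [-0.003, -0.132, -0.991, 1.491], [0.0, 0.0, 0.0, 1.0]] [[465.09654826   0.         278.90180039]
 [  0.         465.09654826 205.53760319]
 [  0.           0.           1.        ]]
```

View pics/top0b.png

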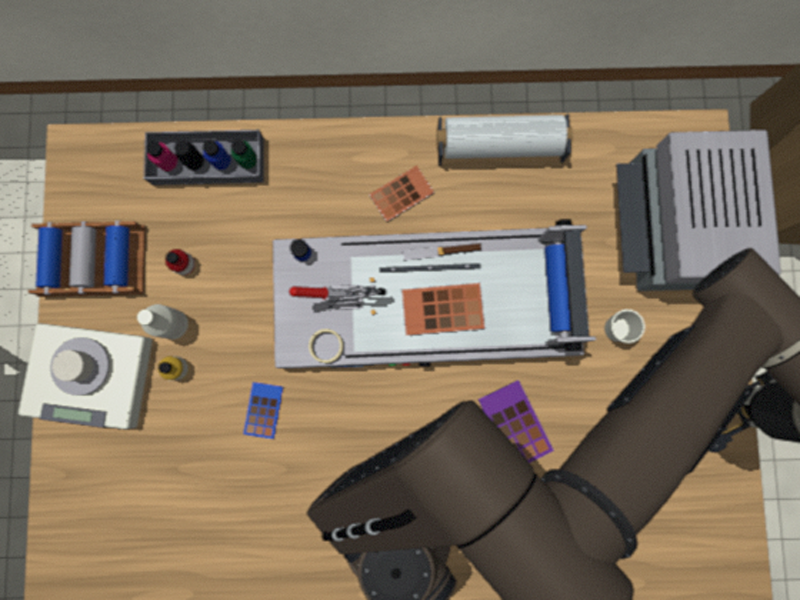

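View pics/scene0.png

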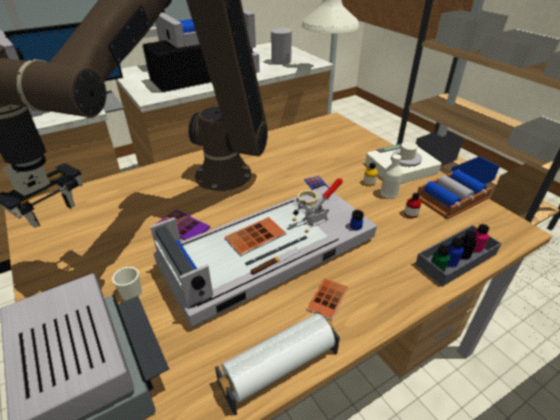

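Candidates in the enlarged top picture: copper plate on the bed (444,308), small copper one on the table (402,193), blue (264,410) and purple (516,420). I choose the copper plate on the bed, since it is the larger of the two that are neither blue nor purple. Next is a close crop to check that and read its corners.

```bash
python3 - <<'E'
from h import *
im=cv2.imread('pics/top0.png')
cv2.imwrite('pics/crop1.png',cv2.resize(im[150:270,185:345],(800,600),interpolation=cv2.INTER_CUBIC))
cv2.imwrite('pics/crop2.png',cv2.resize(im[150:270,265:425],(800,600),interpolation=cv2.INTER_CUBIC))
E
```

```text
(no output)
```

View pics/crop1.png

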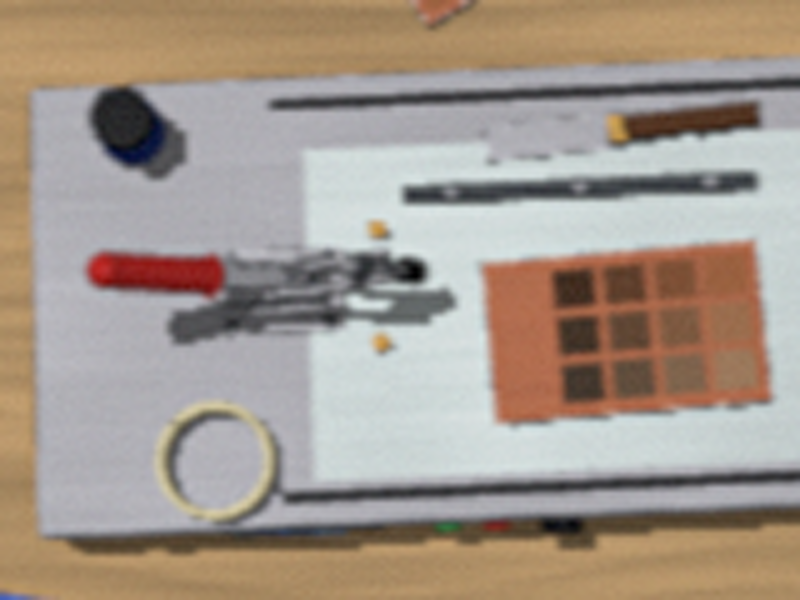

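View pics/crop2.png

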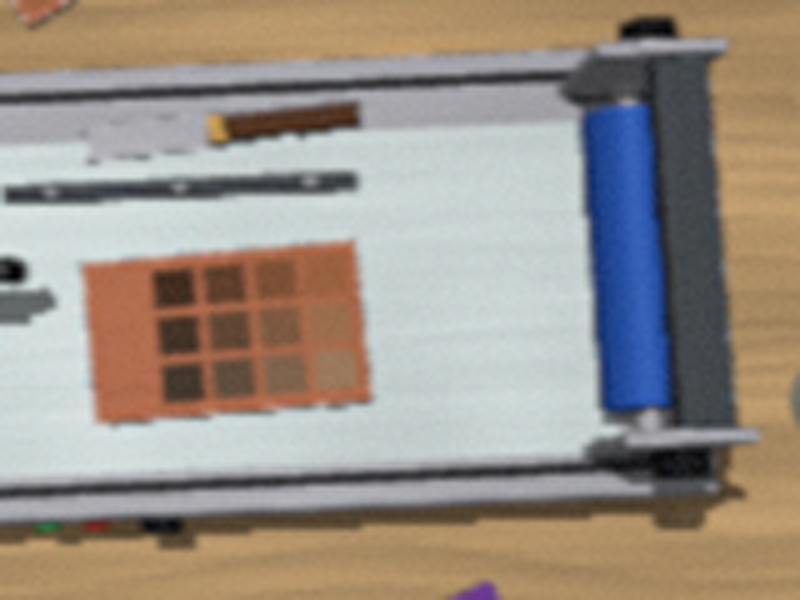

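The crop confirms the choice: the engraved copper plate on the bed, with corners (483,264), (754,241), (771,402) and (497,423) in crop1. Pins are at (378,229) and (382,343). The fence runs from (403,194) to (758,180), and the red ball is at (103,270).

```bash
python3 - <<'E'
from h import *
from scipy.optimize import least_squares
def px(x,y,o=(185,150)): return np.array([o[0]+(x+.5)/5-.5,o[1]+(y+.5)/5-.5])
P=[((-140,320,70),px(40,535)),((140,320,70),px(32,90)),((-30,106,79),px(382,343)),((40,106,79),px(378,229)),
((55,90,70),px(403,202)),((67,90,76),px(403,186)),((55,-130,73),px(758,189)),((67,-130,76),px(758,172)),((5,256,191),px(102,270))]
def w(p,q):
    c,s=np.cos(q[2]),np.sin(q[2]);return np.array([q[0]+c*p[0]-s*p[1],q[1]+s*p[0]+c*p[1],p[2]])
f=lambda q:np.concatenate([proj('top',w(np.array(p)/1e3,q))-m for p,m in P])
r=least_squares(f,[.6,0,0],x_scale=[.1,.1,.1],loss='soft_l1');print('PF',r.x,np.degrees(r.x[2]));print(np.round(f(r.x).reshape(-1,2),1).tolist())
q=r.x
C=[((-50,85),(497,420)),((50,85),(483,264)),((50,-85),(754,241)),((-50,-85),(771,401))]
def g(a):
    return np.concatenate([proj('top',w(np.r_[w(np.r_[np.array(p)/1e3,.08],a)],q))-px(*m) for p,m in C])
a=least_squares(g,[0,0,0]).x;print('plate in PF',a,np.degrees(a[2]));print(np.round(g(a).reshape(-1,2),1).tolist())
np.save('pf.npy',q);np.save('pl.npy',a)
for n,p in dict(home=(5,15,75),tip=(5,256,191),lock=(5,128,245)).items(): print(n,w(np.array(p)/1e3,q))
E
```

```text
PF [ 0.51179665 -0.0642626   0.01847093] 1.058306261833687
[[-0.5, 0.6], [-0.5, -0.7], [0.0, -0.2], [-0.0, -0.1], [0.1, 0.8], [-0.1, -0.2], [0.2, 0.2], [0.1, -0.4], [0.8, 0.1]]
plate in PF [-0.02983194 -0.04321304  0.03820541] 2.189008994910738
[[-0.6, 0.8], [-0.4, -0.5], [0.6, -0.4], [0.4, 0.1]]
home [ 0.51651875 -0.04917281  0.075     ]
tip [0.51206751 0.19178608 0.191     ]
lock [0.51443165 0.06380791 0.245     ]
```

Proofer pose fits to within about 0.8 px (roughly 2 mm). The plate sits at PF (-30, -43) and is 2.2° askew. Plan: push +x along the fence with the fingers spread along y, then +y to the pins.

Request:
{"op": "apply_moves", "data": {
  "targets": [
    {"travel": [0,0,0],"roll": 8,"jaw": 80},
    {"travel": [0,0,0],"roll": 8,"jaw": 80},
    {"travel": [0,0,0],"roll": 6.6,"jaw": 80},
    {"travel": [-12,40,0],"roll": 0,"jaw": 80},
    {"travel": [-12,40,0],"roll": 0,"jaw": 80},
    {"travel": [-12,40,0],"roll": 0,"jaw": 80},
    {"travel": [-12,40,0],"roll": 0,"jaw": 80},
    {"travel": [-12,40,0],"roll": 0,"jaw": 80},
    {"travel": [-12,40,0],"roll": 0,"jaw": 80},
    {"travel": [-12,40,0],"roll": 0,"jaw": 80}
  ]
}}

```text
clock: 1.1
tool_pos: [0.3496, -0.3351, 0.2483]
orientation: [180.0, -0.0, -179.0]
force: [0.3, 0.3, 0.6]
opening: 0.0804
gripper_force: 0.0
```

```bash
cat >> h.py <<'E'
def pf(p):
    q=np.load('pf.npy');c,s=np.cos(q[2]),np.sin(q[2]);d=np.array(p)-[q[0],q[1],0]
    return np.round(1e3*np.array([c*d[0]+s*d[1],-s*d[0]+c*d[1],d[2]]),1)
def st():
    o=ctrl.get_obs();print('PF',pf(o['tool_pos']),'ori',np.round(o['orientation'],2),'F',np.round(o['force'],1),'t',o['clock'],'open',round(o['opening'],4))
E
python3 -c "
from h import *
st()"
```

```text
PF [-167.2 -267.8  248.3] ori [ 1.7999e+02 -1.0000e-02 -1.7896e+02] F [0.3 0.3 0.6] t 1.1 open 0.0804
```

Request:
{"op": "apply_moves", "data": {
  "targets": [
    {"travel": [-11,37.5,0],"roll": 0,"jaw": 80},
    {"travel": [-11,37.5,0],"roll": 0,"jaw": 80},
    {"travel": [-11,37.5,0],"roll": 0,"jaw": 80},
    {"travel": [-11,37.5,0],"roll": 0,"jaw": 80},
    {"travel": [-11,37.5,0],"roll": 0,"jaw": 80},
    {"travel": [-11,37.5,0],"roll": 0,"jaw": 80},
    {"travel": [0,0,35],"roll": 0,"jaw": 80},
    {"travel": [0,0,35],"roll": 0,"jaw": 80},
    {"travel": [0,0,35],"roll": 0,"jaw": 80},
    {"travel": [0,0,0],"roll": 0,"jaw": 80}
  ]
}}

```text
clock: 2.1
tool_pos: [0.4082, -0.1107, 0.14]
orientation: [-180.0, -0.5, -179.0]
force: [0.1, -0.2, -0.2]
opening: 0.0797
gripper_force: 0.0
```

```bash
python3 -c "
from h import *
st()
im=snap('wrist','w1');print(np.round(ctrl.calibration('wrist')['hand_eye'],3).tolist())"
```

```text
PF [-104.4  -44.5  140. ] ori [-179.98   -0.46 -178.97] F [ 0.1 -0.2 -0.2] t 2.1 open 0.0797
[[-0.001, -0.957, -0.292, 0.079], [1.0, -0.001, -0.0, 0.0], [0.0, -0.292, 0.957, -0.136], [0.0, 0.0, 0.0, 1.0]]
```

View pics/w1.png

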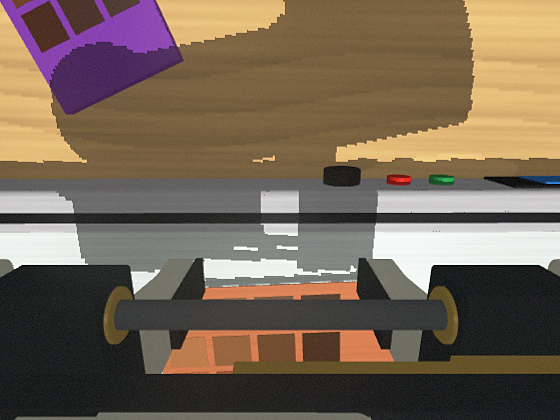

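The wrist view shows the rail stripe at row 217. The plate's near edge runs from (203,290) to (357,282), between and beyond the fingers. I'll project that edge to check it.

```bash
python3 - <<'E'
from h import *
from scipy.spatial.transform import Rotation as Ro
o=ctrl.get_obs();c=ctrl.calibration('wrist');K=np.array(c['K']);H=np.array(c['hand_eye'])
T=np.eye(4);T[:3,:3]=Ro.from_euler('xyz',o['orientation'],degrees=True).as_matrix();T[:3,3]=o['tool_pos'];W=T@H
def r(u,v,z):
    d=W[:3,:3]@np.linalg.inv(K)@[u,v,1];return pf(W[:3,3]+d*(z-W[2,3])/d[2])
for u,v,z in((203,290,.08),(357,282,.08),(280,217,.07),(280,178,.07)):print(u,v,r(u,v,z))
a=np.load('pl.npy')
for ly in(-.04,.04):
    print('top-est edge',1e3*(a[0]-.05*np.cos(a[2])-ly*np.sin(a[2])),1e3*(a[1]-.05*np.sin(a[2])+ly))
E
```

```text
203 290 [-71.5 -96.3  80. ]
357 282 [-77.4   5.9  80. ]
280 217 [-119.2  -45.    70. ]
280 178 [-144.9  -44.9   70. ]
top-est edge -78.26760686097325 -85.12284387631261
top-est edge -81.32329650494553 -5.122843876312615
```

Request:
{"op": "apply_moves", "data": {
  "targets": [
    {"travel": [-4,0,15],"roll": 0,"jaw": 80},
    {"travel": [0,0,15],"roll": 0,"jaw": 80},
    {"travel": [0,0,8],"roll": 0,"jaw": 80},
    {"travel": [0,0,5],"roll": 0,"jaw": 80},
    {"travel": [0,0,0],"roll": 0,"jaw": 80}
  ]
}}

```text
clock: 2.65
tool_pos: [0.4157, -0.1106, 0.101]
orientation: [-180.0, 0.0, -179.0]
force: [-0.2, 1.0, 0.2]
opening: 0.0799
gripper_force: 0.0
```

```bash
python3 -c "
from h import *
st()"
```

```text
PF [-96.9 -44.6 101. ] ori [-1.7999e+02  2.0000e-02 -1.7895e+02] F [-0.2  1.   0.2] t 2.65 open 0.0799
```

Request:
{"op": "apply_moves", "data": {
  "targets": [
    {"travel": [0,0,4],"roll": 0,"jaw": 80},
    {"travel": [0,0,1.5],"roll": 0,"jaw": 80},
    {"travel": [-3,0,0],"roll": 0,"jaw": 80},
    {"travel": [-3,0,0],"roll": 0,"jaw": 80},
    {"travel": [-3,0,0],"roll": 0,"jaw": 80},
    {"travel": [-3,0,0],"roll": 0,"jaw": 80},
    {"travel": [-3,0,0],"roll": 0,"jaw": 80},
    {"travel": [-3,0,0],"roll": 0,"jaw": 80}
  ]
}}

```text
clock: 3.45
tool_pos: [0.4333, -0.1104, 0.0949]
orientation: [-180.0, -0.1, -179.0]
force: [-3.2, -0.3, 1.3]
opening: 0.0803
gripper_force: 1.8
```

```bash
python3 -c "
from h import *
st()"
```

```text
PF [-79.4 -44.6  94.9] ori [-1.7999e+02 -6.0000e-02 -1.7896e+02] F [-3.2 -0.3  1.3] t 3.45 open 0.0803
```

Request:
{"op": "apply_moves", "data": {
  "targets": [
    {"travel": [-3,0,0],"roll": 0,"jaw": 80},
    {"travel": [-3,0,0],"roll": 0,"jaw": 80},
    {"travel": [-3,0,0],"roll": 0,"jaw": 80},
    {"travel": [-3,0,0],"roll": 0,"jaw": 80},
    {"travel": [-3,0,0],"roll": 0,"jaw": 80},
    {"travel": [-2,0,0],"roll": 0,"jaw": 80}
  ]
}}

```text
clock: 4.05
tool_pos: [0.4509, -0.1099, 0.095]
orientation: [-180.0, 0.0, -178.9]
force: [-1.7, 0.7, -0.2]
opening: 0.08
gripper_force: 1.1
```

Request:
{"op": "apply_moves", "data": {
  "targets": [
    {"travel": [-1,0,0],"roll": 0,"jaw": 80},
    {"travel": [-1,0,0],"roll": 0,"jaw": 80},
    {"travel": [-1,0,0],"roll": 0,"jaw": 80}
  ]
}}

```text
clock: 4.35
tool_pos: [0.4535, -0.1099, 0.0951]
orientation: [180.0, -0.0, -179.0]
force: [-1.9, 0.3, -0.9]
opening: 0.0798
gripper_force: 1.0
```

```bash
python3 -c "
from h import *
st()"
```

```text
PF [-59.2 -44.5  95.1] ori [ 180.     -0.   -178.95] F [-1.9  0.3 -0.9] t 4.35 open 0.0798
```

Request:
{"op": "apply_moves", "data": {
  "targets": [
    {"travel": [-1,0,0],"roll": 0,"jaw": 80},
    {"travel": [-1,0,0],"roll": 0,"jaw": 80},
    {"travel": [-1,0,0],"roll": 0,"jaw": 80}
  ]
}}

```text
clock: 4.65
tool_pos: [0.4565, -0.1098, 0.0951]
orientation: [180.0, 0.0, -178.9]
force: [-1.3, -0.0, -1.8]
opening: 0.0799
gripper_force: 1.0
```

Request:
{"op": "apply_moves", "data": {
  "targets": [
    {"travel": [-0.5,0,0],"roll": 0,"jaw": 80},
    {"travel": [-0.5,0,0],"roll": 0,"jaw": 80},
    {"travel": [-0.5,0,0],"roll": 0,"jaw": 80}
  ]
}}

```text
clock: 4.95
tool_pos: [0.4572, -0.1098, 0.095]
orientation: [-180.0, -0.1, -179.0]
force: [-6.1, 1.2, 2.5]
opening: 0.0801
gripper_force: 3.2
```

Request:
{"op": "apply_moves", "data": {
  "targets": [
    {"travel": [-0.5,0,0],"roll": 0,"jaw": 80},
    {"travel": [-0.5,0,0],"roll": 0,"jaw": 80}
  ]
}}

```text
clock: 5.15
tool_pos: [0.4573, -0.1099, 0.0949]
orientation: [-180.0, -0.2, -179.0]
force: [-9.4, 2.1, 6.7]
opening: 0.0801
gripper_force: 4.7
```

The plate is on the fence: the force rose at TCP x PF -55, as expected. Now back off, lift, and go round to the plate's end.

Request:
{"op": "apply_moves", "data": {
  "targets": [
    {"travel": [4,0,0],"roll": 0,"jaw": 80},
    {"travel": [4,0,0],"roll": 0,"jaw": 70},
    {"travel": [0,0,-25],"roll": 0,"jaw": 50},
    {"travel": [0,0,-35],"roll": 0,"jaw": 50},
    {"travel": [0,-27,-10],"roll": -8,"jaw": 50},
    {"travel": [0,0,0],"roll": -8,"jaw": 50},
    {"travel": [0,0,0],"roll": -8,"jaw": 50},
    {"travel": [0,0,0],"roll": -8,"jaw": 50},
    {"travel": [0,0,0],"roll": -8,"jaw": 50},
    {"travel": [0,0,0],"roll": -8,"jaw": 50}
  ]
}}

```text
clock: 6.15
tool_pos: [0.4522, -0.1369, 0.1655]
orientation: [-179.9, 0.1, -130.6]
force: [-0.4, -0.4, 0.1]
opening: 0.0499
gripper_force: 0.0
```

Request:
{"op": "apply_moves", "data": {
  "targets": [
    {"travel": [0,0,0],"roll": -8,"jaw": 50},
    {"travel": [0,0,0],"roll": -8,"jaw": 50},
    {"travel": [0,0,0],"roll": -8,"jaw": 50},
    {"travel": [0,0,0],"roll": -8,"jaw": 50},
    {"travel": [0,0,0],"roll": -8,"jaw": 50},
    {"travel": [0,0,0],"roll": -2,"jaw": 50},
    {"travel": [0,0,0],"roll": 0,"jaw": 50}
  ]
}}

```text
clock: 6.85
tool_pos: [0.4521, -0.1368, 0.1654]
orientation: [-179.9, -0.0, -88.9]
force: [0.6, -0.3, 0.4]
opening: 0.05
gripper_force: 0.0
```

```bash
python3 -c "
from h import *
st()
im=snap('top','t2')
cv2.imwrite('pics/t2c.png',cv2.resize(im[150:270,185:345,::-1],(800,600),interpolation=cv2.INTER_CUBIC))"
```

```text
PF [-61.1 -71.5 165.4] ori [-179.9    -0.    -88.91] F [ 0.6 -0.3  0.4] t 6.85 open 0.05
```

View pics/t2c.png

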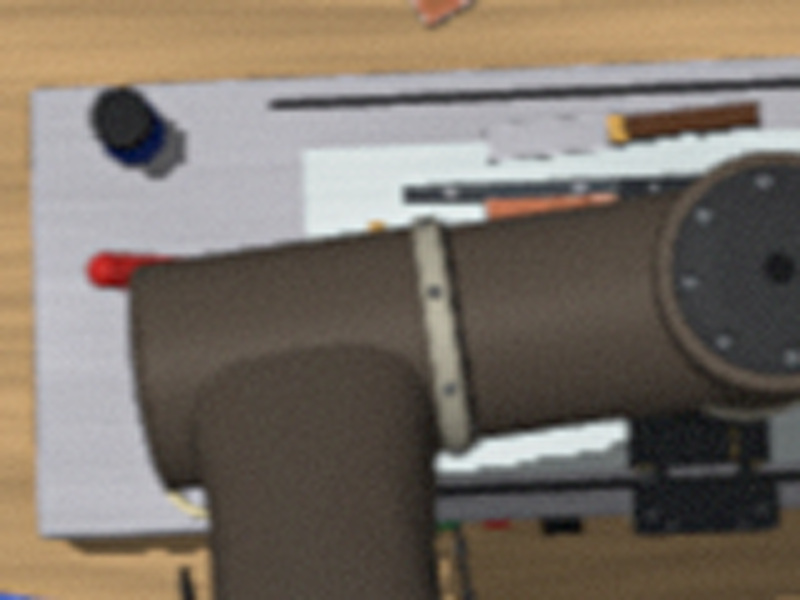

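The plate's corner (487,200) lies at the fence, and its y is unchanged. The arm hides the rest. Moving behind the end.

Request:
{"op": "apply_moves", "data": {
  "targets": [
    {"travel": [28,-20,0],"roll": 0,"jaw": 50},
    {"travel": [28,-20,0],"roll": 0,"jaw": 50},
    {"travel": [26,-21,0],"roll": 0,"jaw": 50},
    {"travel": [0,0,30],"roll": 0,"jaw": 50},
    {"travel": [0,0,25],"roll": 0,"jaw": 50},
    {"travel": [0,0,10],"roll": 0,"jaw": 50},
    {"travel": [0,0,5],"roll": 0,"jaw": 50},
    {"travel": [0,0,0],"roll": 0,"jaw": 50}
  ]
}}

```text
clock: 7.7
tool_pos: [0.5142, -0.2177, 0.0953]
orientation: [-180.0, -0.0, -88.9]
force: [0.3, -0.3, 1.2]
opening: 0.05
gripper_force: 0.0
```

Request:
{"op": "apply_moves", "data": {
  "targets": [
    {"travel": [-3,0,0],"roll": 0,"jaw": 50},
    {"travel": [-3,0,0],"roll": 0,"jaw": 50},
    {"travel": [-3,0,0],"roll": 0,"jaw": 50},
    {"travel": [-3,0,0],"roll": 0,"jaw": 50},
    {"travel": [-3,0,0],"roll": 0,"jaw": 50},
    {"travel": [-3,0,0],"roll": 0,"jaw": 50},
    {"travel": [-3,0,0],"roll": 0,"jaw": 50}
  ]
}}

```text
clock: 8.4
tool_pos: [0.514, -0.1969, 0.0956]
orientation: [-179.9, -0.0, -88.9]
force: [-1.0, -5.2, 3.7]
opening: 0.0498
gripper_force: 2.4
```

```bash
python3 -c "
from h import *
st()"
```

```text
PF [  -0.3 -132.7   95.6] ori [-1.7995e+02 -3.0000e-02 -8.8940e+01] F [-1.  -5.2  3.7] t 8.4 open 0.0498
```

Request:
{"op": "apply_moves", "data": {
  "targets": [
    {"travel": [-4,0,0],"roll": 0,"jaw": 50},
    {"travel": [-4,0,0],"roll": 0,"jaw": 50},
    {"travel": [-4,0,0],"roll": 0,"jaw": 50},
    {"travel": [-4,0,0],"roll": 0,"jaw": 50},
    {"travel": [-4,0,0],"roll": 0,"jaw": 50},
    {"travel": [-4,0,0],"roll": 0,"jaw": 50},
    {"travel": [-4,0,0],"roll": 0,"jaw": 50},
    {"travel": [-4,0,0],"roll": 0,"jaw": 50},
    {"travel": [-4,0,0],"roll": 0,"jaw": 50},
    {"travel": [-4,0,0],"roll": 0,"jaw": 50}
  ]
}}

```text
clock: 9.4
tool_pos: [0.5128, -0.1564, 0.095]
orientation: [180.0, -0.0, -88.9]
force: [-0.9, -5.4, 3.9]
opening: 0.0501
gripper_force: 2.4
```

Request:
{"op": "apply_moves", "data": {
  "targets": [
    {"travel": [-2,0,0],"roll": 0,"jaw": 50},
    {"travel": [-2,0,0],"roll": 0,"jaw": 50},
    {"travel": [-1,0,0],"roll": 0,"jaw": 50}
  ]
}}

```text
clock: 9.7
tool_pos: [0.5126, -0.1516, 0.095]
orientation: [180.0, 0.0, -88.9]
force: [-0.2, -3.7, 3.6]
opening: 0.0502
gripper_force: 2.2
```

Request:
{"op": "apply_moves", "data": {
  "targets": [
    {"travel": [-1,0,0],"roll": 0,"jaw": 50},
    {"travel": [-1,0,0],"roll": 0,"jaw": 50}
  ]
}}

```text
clock: 9.9
tool_pos: [0.5127, -0.1497, 0.095]
orientation: [180.0, 0.0, -89.0]
force: [-0.4, -4.7, 3.5]
opening: 0.0499
gripper_force: 2.2
```

```bash
python3 -c "
from h import *
st()"
```

```text
PF [ -0.7 -85.5  95. ] ori [179.99   0.   -88.96] F [-0.4 -4.7  3.5] t 9.9 open 0.0499
```

Request:
{"op": "apply_moves", "data": {
  "targets": [
    {"travel": [-1,0,0],"roll": 0,"jaw": 50},
    {"travel": [-1,0,0],"roll": 0,"jaw": 50},
    {"travel": [-1,0,0],"roll": 0,"jaw": 50}
  ]
}}

```text
clock: 10.2
tool_pos: [0.5126, -0.1469, 0.095]
orientation: [180.0, -0.0, -88.9]
force: [0.2, -10.0, 1.6]
opening: 0.0501
gripper_force: 4.9
```

Request:
{"op": "apply_moves", "data": {
  "targets": [
    {"travel": [-1,0,0],"roll": 0,"jaw": 50},
    {"travel": [-0.5,0,0],"roll": 0,"jaw": 50}
  ]
}}

```text
clock: 10.4
tool_pos: [0.5126, -0.1466, 0.0951]
orientation: [180.0, -0.1, -88.9]
force: [0.8, -16.6, 0.4]
opening: 0.0502
gripper_force: 8.3
```

Request:
{"op": "apply_moves", "data": {
  "targets": [
    {"travel": [-0.5,0,0],"roll": 0,"jaw": 50},
    {"travel": [-0.5,0,0],"roll": 0,"jaw": 50}
  ]
}}

```text
clock: 10.6
tool_pos: [0.5125, -0.1464, 0.0951]
orientation: [180.0, -0.2, -88.9]
force: [2.7, -22.0, -1.5]
opening: 0.05
gripper_force: 10.9
```

The plate is on the pins, with the force rising sharply at TCP y PF -82. Now a light +x nudge with closed fingers near mid-length, to make sure it's still flush on the fence.

Request:
{"op": "apply_moves", "data": {
  "targets": [
    {"travel": [4,0,0],"roll": 0,"jaw": 50},
    {"travel": [4,0,0],"roll": 0,"jaw": 50},
    {"travel": [0,0,-30],"roll": 0,"jaw": 20},
    {"travel": [0,0,-40],"roll": 0,"jaw": 0},
    {"travel": [-25,20,0],"roll": 0,"jaw": 0},
    {"travel": [-25,20,0],"roll": 0,"jaw": 0},
    {"travel": [-25,20,0],"roll": 0,"jaw": 0},
    {"travel": [-25,20,0],"roll": 0,"jaw": 0},
    {"travel": [0,0,0],"roll": 0,"jaw": 0}
  ]
}}

```text
clock: 11.5
tool_pos: [0.4285, -0.0518, 0.1649]
orientation: [180.0, 0.1, -88.8]
force: [0.6, -0.8, -0.0]
opening: 0.0019
gripper_force: 0.0
```

```bash
python3 -c "
from h import *
st()
im=snap('scene','s3')
cv2.imwrite('pics/s3c.png',cv2.resize(im[170:320,150:350,::-1],(800,600),interpolation=cv2.INTER_CUBIC))"
```

```text
PF [-83.   14.  164.9] ori [ 1.7998e+02  9.0000e-02 -8.8830e+01] F [ 0.6 -0.8 -0. ] t 11.5 open 0.0019
```

View pics/s3c.png

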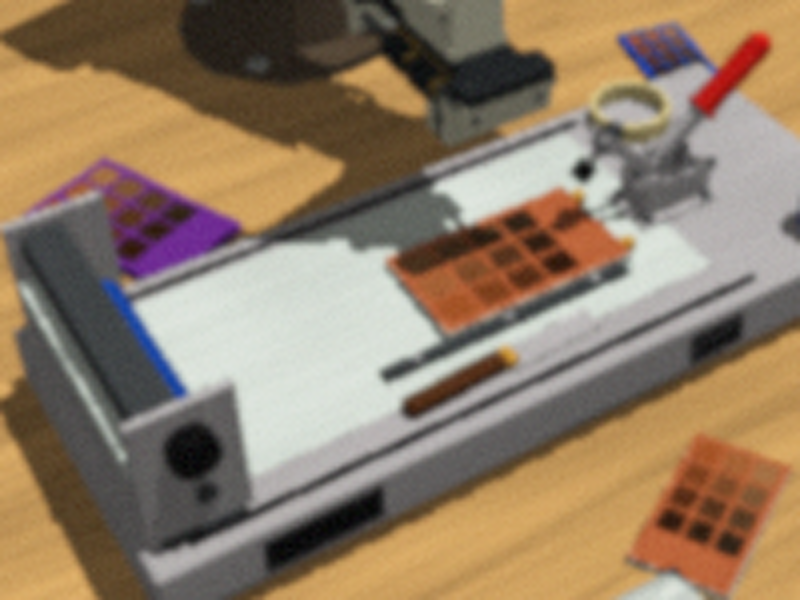

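The plate's end sits on both pins, (578,198) and (627,243), and its edge runs along the fence bar (385,375)–(627,270), perhaps with a tiny gap. Applying the nudge.

Request:
{"op": "apply_moves", "data": {
  "targets": [
    {"travel": [4,0,30],"roll": 0,"jaw": 0},
    {"travel": [0,0,25],"roll": 0,"jaw": 0},
    {"travel": [0,0,10],"roll": 0,"jaw": 0},
    {"travel": [0,0,5],"roll": 0,"jaw": 0},
    {"travel": [0,-3,0],"roll": 0,"jaw": 0},
    {"travel": [0,-3,0],"roll": 0,"jaw": 0},
    {"travel": [0,-2,0],"roll": 0,"jaw": 0},
    {"travel": [0,-2,0],"roll": 0,"jaw": 0}
  ]
}}

```text
clock: 12.35
tool_pos: [0.4417, -0.0574, 0.0957]
orientation: [-179.9, 0.0, -88.9]
force: [-0.5, -0.5, 0.5]
opening: 0.0004
gripper_force: 0.0
```

Request:
{"op": "apply_moves", "data": {
  "targets": [
    {"travel": [0,-1,0],"roll": 0,"jaw": 0},
    {"travel": [0,-1,0],"roll": 0,"jaw": 0},
    {"travel": [0,-1,0],"roll": 0,"jaw": 0}
  ]
}}

```text
clock: 12.65
tool_pos: [0.4441, -0.0575, 0.0952]
orientation: [-180.0, 0.0, -88.9]
force: [-0.2, -0.0, 0.0]
opening: 0.0004
gripper_force: 0.0
```

Request:
{"op": "apply_moves", "data": {
  "targets": [
    {"travel": [0,-1,0],"roll": 0,"jaw": 0},
    {"travel": [0,-1,0],"roll": 0,"jaw": 0}
  ]
}}

```text
clock: 12.85
tool_pos: [0.4461, -0.0575, 0.0951]
orientation: [180.0, 0.0, -88.9]
force: [-0.1, -0.1, 0.3]
opening: 0.0005
gripper_force: 0.0
```

```bash
python3 -c "
from h import *
st()"
```

```text
PF [-65.6   8.   95.1] ori [180.     0.   -88.94] F [-0.1 -0.1  0.3] t 12.85 open 0.0005
```

Request:
{"op": "apply_moves", "data": {
  "targets": [
    {"travel": [0,-1,0],"roll": 0,"jaw": 0},
    {"travel": [0,-1,0],"roll": 0,"jaw": 0},
    {"travel": [0,-1,0],"roll": 0,"jaw": 0}
  ]
}}

```text
clock: 13.15
tool_pos: [0.4491, -0.0574, 0.095]
orientation: [180.0, -0.0, -88.9]
force: [-0.5, 0.6, -0.2]
opening: 0.0006
gripper_force: 0.0
```

Request:
{"op": "apply_moves", "data": {
  "targets": [
    {"travel": [0,-1,0],"roll": 0,"jaw": 0},
    {"travel": [0,-1,0],"roll": 0,"jaw": 0}
  ]
}}

```text
clock: 13.35
tool_pos: [0.4508, -0.0574, 0.095]
orientation: [180.0, -0.0, -89.0]
force: [-2.7, 0.8, 1.7]
opening: 0.0001
gripper_force: 1.4
```

Request:
{"op": "apply_moves", "data": {
  "targets": [
    {"travel": [0,-1,0],"roll": 0,"jaw": 0},
    {"travel": [0,-1,0],"roll": 0,"jaw": 0}
  ]
}}

```text
clock: 13.55
tool_pos: [0.4513, -0.0577, 0.0947]
orientation: [179.8, -0.0, -89.0]
force: [-8.3, 1.0, 5.7]
opening: 0.0006
gripper_force: 4.2
```

Request:
{"op": "apply_moves", "data": {
  "targets": [
    {"travel": [0,-1,0],"roll": 0,"jaw": 0},
    {"travel": [0,-1,0],"roll": 0,"jaw": 0}
  ]
}}

```text
clock: 13.75
tool_pos: [0.4515, -0.0579, 0.0943]
orientation: [179.6, -0.0, -89.0]
force: [-13.2, 3.8, 11.0]
opening: 0.0004
gripper_force: 7.0
```

Stalled hard against the fence (TCP moved only 0.2 mm per 2 mm commanded), so the plate is home. Next: up, over the clamp and behind the handle.

Request:
{"op": "apply_moves", "data": {
  "targets": [
    {"travel": [0,4,0],"roll": 0,"jaw": 0},
    {"travel": [0,4,0],"roll": 0,"jaw": 0},
    {"travel": [0,0,-25],"roll": 0,"jaw": 0},
    {"travel": [0,0,-35],"roll": 0,"jaw": 0},
    {"travel": [0,0,-45],"roll": 0,"jaw": 0},
    {"travel": [0,0,-45],"roll": 0,"jaw": 0},
    {"travel": [0,0,-45],"roll": 0,"jaw": 0},
    {"travel": [0,0,0],"roll": 0,"jaw": 0}
  ]
}}

```text
clock: 14.55
tool_pos: [0.4503, -0.0573, 0.2968]
orientation: [-179.3, 0.1, -88.9]
force: [0.9, 0.4, -0.4]
opening: 0.0008
gripper_force: 0.0
```

Request:
{"op": "apply_moves", "data": {
  "targets": [
    {"travel": [-30,-8,0],"roll": 0,"jaw": 0},
    {"travel": [-36,-9,0],"roll": 0,"jaw": 0},
    {"travel": [-36,-9,0],"roll": 0,"jaw": 0},
    {"travel": [-36,-9,0],"roll": 0,"jaw": 0},
    {"travel": [-36,-9,0],"roll": 0,"jaw": 0},
    {"travel": [-36,-9,0],"roll": 0,"jaw": 0},
    {"travel": [-36,-9,0],"roll": 0,"jaw": 0},
    {"travel": [-36,-9,0],"roll": 0,"jaw": 0},
    {"travel": [-6,0,0],"roll": 0,"jaw": 0},
    {"travel": [0,0,0],"roll": 0,"jaw": 0}
  ]
}}

```text
clock: 15.55
tool_pos: [0.5127, 0.233, 0.2895]
orientation: [180.0, -0.0, -88.9]
force: [-0.0, -0.8, -0.2]
opening: 0.0
gripper_force: 0.0
```

```bash
python3 -c "
from h import *
st()
im=snap('top','t4')
cv2.imwrite('pics/t4c.png',cv2.resize(im[150:270,185:345,::-1],(800,600),interpolation=cv2.INTER_CUBIC))"
```

```text
PF [  6.4 297.2 289.5] ori [ 1.7998e+02 -2.0000e-02 -8.8850e+01] F [-0.  -0.8 -0.2] t 15.55 open 0.0
```

View pics/t4c.png

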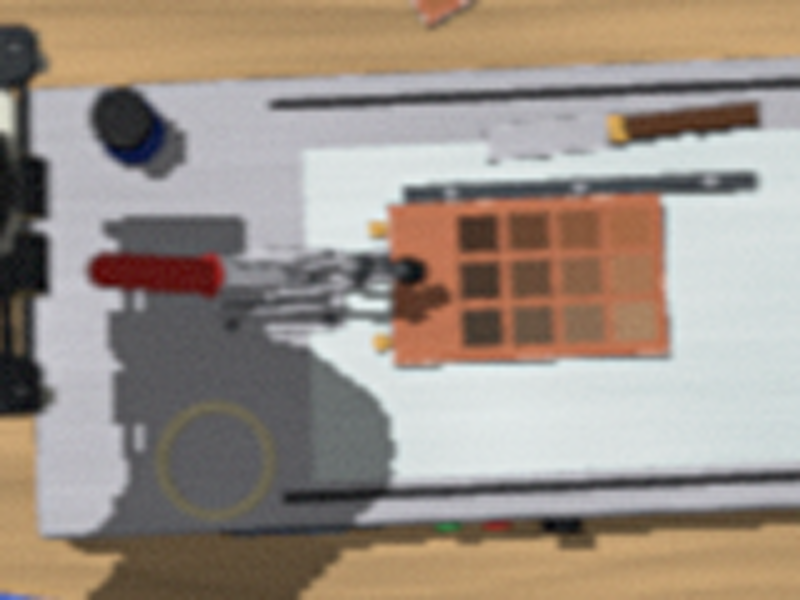

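The plate is flush, with corners (389,206), (662,195), (668,355) and (397,366) touching pins and fence. The handle's ball is at (103,270) and the gripper is behind it. Checking the plate's pose numerically.

```bash
python3 - <<'E'
from h import *
from scipy.optimize import least_squares
q=np.load('pf.npy')
def px(x,y): return np.array([185+(x+.5)/5-.5,150+(y+.5)/5-.5])
def w(p,q):
    c,s=np.cos(q[2]),np.sin(q[2]);return np.array([q[0]+c*p[0]-s*p[1],q[1]+s*p[0]+c*p[1],p[2]])
C=[((-50,85),(397,365)),((50,85),(389,206)),((50,-85),(662,195)),((-50,-85),(668,355))]
g=lambda a:np.concatenate([proj('top',w(w(np.r_[np.array(p)/1e3,.08],a),q))-px(*m) for p,m in C])
a=least_squares(g,[0,0,0]).x;print(a,g(a).round(1))
E
```

```text
[ 0.00417748  0.01467351 -0.00275522] [-0.8  0.3 -0.3 -0.3  0.3 -0.2  0.8  0.1]
```

Request:
{"op": "apply_moves", "data": {
  "targets": [
    {"travel": [0,0,30],"roll": 0,"jaw": 0},
    {"travel": [0,0,30],"roll": 0,"jaw": 0},
    {"travel": [0,0,25],"roll": 0,"jaw": 0},
    {"travel": [0,0,11],"roll": 0,"jaw": 0},
    {"travel": [5,0,0],"roll": 0,"jaw": 0},
    {"travel": [5,0,0],"roll": 0,"jaw": 0},
    {"travel": [0,0,0],"roll": 0,"jaw": 0}
  ]
}}

```text
clock: 16.3
tool_pos: [0.5136, 0.2213, 0.1957]
orientation: [-179.9, 0.1, -89.0]
force: [0.6, 0.6, -0.5]
opening: 0.0003
gripper_force: 0.0
```

Request:
{"op": "apply_moves", "data": {
  "targets": [
    {"travel": [5,0,0],"roll": 0,"jaw": 0},
    {"travel": [4,0,0],"roll": 0,"jaw": 0},
    {"travel": [6,0,-6],"roll": 0,"jaw": 0},
    {"travel": [6,0,-6],"roll": 0,"jaw": 0},
    {"travel": [6,0,-6],"roll": 0,"jaw": 0},
    {"travel": [7,0,-5],"roll": 0,"jaw": 0},
    {"travel": [7,0,-5],"roll": 0,"jaw": 0},
    {"travel": [6,0,-4],"roll": 0,"jaw": 0},
    {"travel": [0,0,0],"roll": 0,"jaw": 0}
  ]
}}

```text
clock: 17.2
tool_pos: [0.514, 0.174, 0.2268]
orientation: [-180.0, 0.0, -89.0]
force: [-0.3, -0.5, -0.5]
opening: 0.0005
gripper_force: 0.0
```

```bash
python3 -c "
from h import *
st()
im=snap('scene','s5')
cv2.imwrite('pics/s5c.png',cv2.resize(im[110:260,220:420,::-1],(800,600),interpolation=cv2.INTER_CUBIC))"
```

```text
PF [  6.6 238.2 226.8] ori [-1.7995e+02  2.0000e-02 -8.8990e+01] F [-0.3 -0.5 -0.5] t 17.2 open 0.0005
```

View pics/s5c.png

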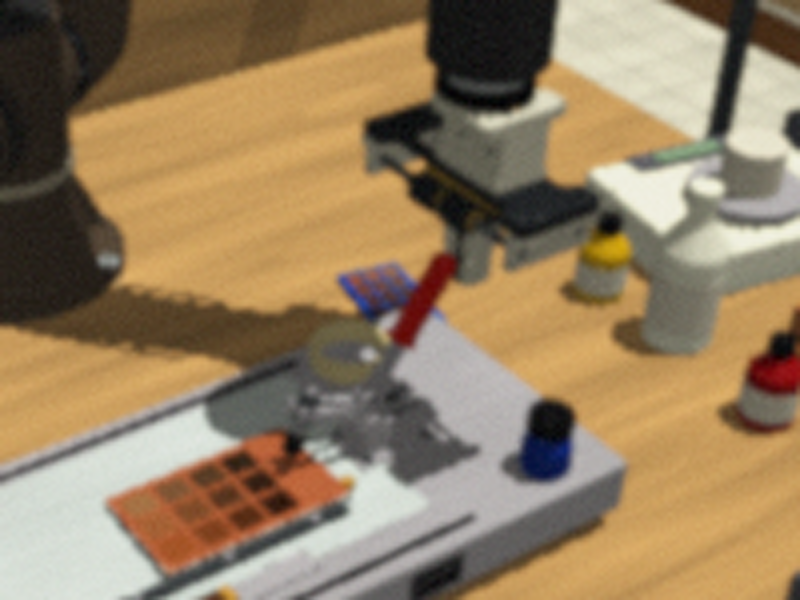

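The handle has risen, with its ball at (443,262) against the closed fingers and the foot (295,440) above the plate margin. Pushing on.

Request:
{"op": "apply_moves", "data": {
  "targets": [
    {"travel": [7,0,-4],"roll": 0,"jaw": 0},
    {"travel": [7,0,-4],"roll": 0,"jaw": 0},
    {"travel": [7,0,-3],"roll": 0,"jaw": 0},
    {"travel": [7,0,-3],"roll": 0,"jaw": 0},
    {"travel": [7,0,-2],"roll": 0,"jaw": 0},
    {"travel": [7,0,-2],"roll": 0,"jaw": 0},
    {"travel": [7,0,-1],"roll": 0,"jaw": 0},
    {"travel": [7,0,-1],"roll": 0,"jaw": 0}
  ]
}}

```text
clock: 18.05
tool_pos: [0.515, 0.1191, 0.2464]
orientation: [-180.0, 0.1, -88.9]
force: [-2.8, 6.2, 3.5]
opening: 0.0009
gripper_force: 3.0
```

Request:
{"op": "apply_moves", "data": {
  "targets": [
    {"travel": [7,0,-1],"roll": 0,"jaw": 0},
    {"travel": [6,0,0],"roll": 0,"jaw": 0},
    {"travel": [6,0,0],"roll": 0,"jaw": 0},
    {"travel": [5,0,0],"roll": 0,"jaw": 0}
  ]
}}

```text
clock: 18.45
tool_pos: [0.515, 0.0939, 0.2468]
orientation: [180.0, -0.0, -89.0]
force: [0.1, 0.7, -0.5]
opening: 0.0003
gripper_force: 0.0
```

```bash
python3 -c "
from h import *
st()"
```

```text
PF [  6.2 158.  246.8] ori [ 1.7997e+02 -5.0000e-02 -8.8960e+01] F [ 0.1  0.7 -0.5] t 18.45 open 0.0003
```

The force dropped to zero past the dead point, so it has snapped over. Retreating +y and up, then checking.

Request:
{"op": "apply_moves", "data": {
  "targets": [
    {"travel": [-10,0,0],"roll": 0,"jaw": 0},
    {"travel": [-25,0,0],"roll": 0,"jaw": 0},
    {"travel": [-40,0,-10],"roll": 0,"jaw": 0},
    {"travel": [-40,0,-30],"roll": 0,"jaw": 0},
    {"travel": [-20,0,-30],"roll": 0,"jaw": 0},
    {"travel": [0,0,0],"roll": 0,"jaw": 0},
    {"travel": [0,0,0],"roll": 0,"jaw": 0}
  ]
}}

```text
clock: 19.15
tool_pos: [0.5126, 0.2306, 0.3171]
orientation: [-180.0, 0.0, -88.9]
force: [-0.4, 0.0, -0.5]
opening: 0.0006
gripper_force: 0.0
```

```bash
python3 -c "
from h import *
st()
a=snap('top','t6')[150:270,185:345,::-1];b=snap('scene','s6')[130:250,220:380,::-1]
cv2.imwrite('pics/f6.png',np.hstack([cv2.resize(x,(400,300),interpolation=cv2.INTER_CUBIC) for x in(a,b)]))"
```

```text
PF [  6.3 294.8 317.1] ori [-1.7999e+02  2.0000e-02 -8.8880e+01] F [-0.4  0.  -0.5] t 19.15 open 0.0006
```

View pics/f6.png

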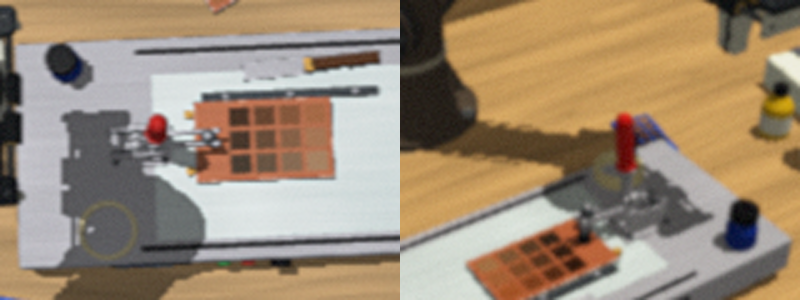

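The handle stands upright (red ball at (157,127) left, (624,120) right), the foot is on the plate, and the plate is still against fence and pins. One check of the ball against the locked and dead-point projections before handing in.

```bash
python3 - <<'E'
from h import *
q=np.load('pf.npy');c,s=np.cos(q[2]),np.sin(q[2])
for y in(.128,.143,.175):
    p=[q[0]+c*.005-s*y,q[1]+s*.005+c*y,.245];print(y,proj('top',p))
im=cv2.imread('pics/t6.png').astype(int);m=(im[...,2]>110)&(im[...,1]<60)&(im[...,0]<60);m[:,:230]=0;m[:,270:]=0;m[:185]=0;m[225:]=0
v,u=np.nonzero(m);print('red',u.min(),u.max(),v.min(),v.max(),u.mean(),v.mean())
E
```

```text
0.128 [249.91882276 198.98383914]
0.143 [244.38390044 199.21488035]
0.175 [232.57476371 199.70782263]
red 243 250 197 206 246.925 200.45
```

```bash
python3 - <<'E'
from h import *
im=cv2.imread('pics/t6.png').astype(int)
r=im[...,2]-im[...,1]
for v in range(195,210):print(v,r[v,238:258])
E
```

```text
195 [ 1  3  0 -1  1 -2 -1  2 17 27 25 10 -5 -9 -8 -8 -8 -7 -7 -7]
196 [  1   0   0  -1  -2  -1   7  37  75 102 102  74  31  -2 -11  -7  -8  -7
  -7  -6]
197 [  0   0  -1   0  -2   3  34  88 136 149 145 132  82  25  -7  -8  -7  -8
  -7  -8]
198 [  1   1   2   0  -4   2  45 116 152 152 148 144 113  45  -2 -11  -7  -6
  -7  -8]
199 [  1   1   0  -2  -3  11  61 126 151 149 145 135 120  52   4  -8  -8  -6
  -7  -8]
200 [  2   0  -1  -2   7  33  84 129 142 140 138 129 109  44   5  -6 -11  -8
  -8  -6]
201 [  1   1   0   3  17  44  82 114 126 126 121 114  93  33   3  -5  -8  -9
  -6  -6]
202 [ -3  -2  -2   7  31  66  88  92  97 103 100  93  76  28   6  -1  -5  -3
  -3  -5]
203 [ 0 -1 -2  6 47 88 97 79 71 70 76 71 59 29  6 -1  1  0 -1 -1]
204 [ -1   0  -1   0  27  73  93  78  65  59  61  66  66  39  11  -2  -6  -7
 -11  -9]
205 [  0   0  -1   0   9  39  78  95  84  70  67  73  57  30   8  -4  -9 -11
 -10 -12]
206 [  0  -1   0  -1  -2  17  64  99 101  89  75  62  38  14  -1  -4  -6  -6
  -8  -9]
207 [ 0  0  1  1 -2  4 20 39 50 55 55 33 11  0 -2 -3 -4 -1 -1  0]
208 [ 0 -3  1 -1 -1 -1 -2 -2  6 11 10  5 -2 -1  1 -2 -2  0 -2  2]
209 [-1 -1 -3  0 -1 -2 -1 -2 -2 -1 -3 -2 -1 -3  0  0 -3 -2 -4 -3]
```

```bash
python3 - <<'E'
from h import *
q=np.load('pf.npy');c,s=np.cos(q[2]),np.sin(q[2])
im=cv2.imread('pics/s6.png').astype(int);r=im[...,2]-im[...,1]
for y,z in((.128,.245),(.143,.245),(.135,.175)):
    print(y,proj('scene',[q[0]+c*.005-s*y,q[1]+s*.005+c*y,z]))
for v in range(172,204,2):
    u=np.nonzero(r[v,290:340]>90)[0]+290;print(v,(u.min(),u.max()) if len(u) else '')
E
```

```text
0.128 [308.25227103 179.39540502]
0.143 [312.2501821  177.90491685]
0.135 [309.10744947 197.38638227]
172 
174 
176 (np.int64(307), np.int64(312))
178 (np.int64(307), np.int64(312))
180 (np.int64(308), np.int64(311))
182 
184 (np.int64(311), np.int64(312))
186 (np.int64(311), np.int64(311))
188 (np.int64(310), np.int64(311))
190 (np.int64(311), np.int64(311))
192 (np.int64(311), np.int64(312))
194 (np.int64(311), np.int64(312))
196 (np.int64(310), np.int64(313))
198 
200 
202
```

Both views put the ball at y ≈ 132, between locked (128) and the threshold, within calibration error. A gentle nudge in the locking direction will settle it.

Request:
{"op": "apply_moves", "data": {
  "targets": [
    {"travel": [20,0,30],"roll": 0,"jaw": 0},
    {"travel": [40,0,30],"roll": 0,"jaw": 0},
    {"travel": [40,0,10],"roll": 0,"jaw": 0},
    {"travel": [25,0,0],"roll": 0,"jaw": 0},
    {"travel": [7,0,0],"roll": 0,"jaw": 0},
    {"travel": [3,0,0],"roll": 0,"jaw": 0},
    {"travel": [1,0,0],"roll": 0,"jaw": 0},
    {"travel": [1,0,0],"roll": 0,"jaw": 0}
  ]
}}

```text
clock: 20.05
tool_pos: [0.5154, 0.0933, 0.247]
orientation: [-180.0, 0.0, -88.9]
force: [0.3, -0.3, -0.4]
opening: 0.0004
gripper_force: 0.0
```

Request:
{"op": "apply_moves", "data": {
  "targets": [
    {"travel": [1,0,0],"roll": 0,"jaw": 0},
    {"travel": [1,0,0],"roll": 0,"jaw": 0}
  ]
}}

```text
clock: 20.25
tool_pos: [0.5153, 0.0914, 0.247]
orientation: [180.0, 0.0, -88.9]
force: [-0.5, 0.8, -0.2]
opening: 0.0005
gripper_force: 0.0
```

Request:
{"op": "apply_moves", "data": {
  "targets": [
    {"travel": [1,0,0],"roll": 0,"jaw": 0},
    {"travel": [1,0,0],"roll": 0,"jaw": 0}
  ]
}}

```text
clock: 20.45
tool_pos: [0.5154, 0.089, 0.2471]
orientation: [-180.0, 0.0, -88.9]
force: [0.3, 0.8, -0.2]
opening: 0.0001
gripper_force: 0.4
```

Request:
{"op": "apply_moves", "data": {
  "targets": [
    {"travel": [1,0,0],"roll": 0,"jaw": 0},
    {"travel": [1,0,0],"roll": 0,"jaw": 0}
  ]
}}

```text
clock: 20.65
tool_pos: [0.5155, 0.0875, 0.247]
orientation: [-180.0, 0.1, -88.9]
force: [-0.5, 6.3, -1.5]
opening: 0.0006
gripper_force: 2.7
```

```bash
python3 -c "
from h import *
st()"
```

```text
PF [  6.5 151.7 247. ] ori [-1.7998e+02  8.0000e-02 -8.8950e+01] F [-0.5  6.3 -1.5] t 20.65 open 0.0006
```

Request:
{"op": "apply_moves", "data": {
  "targets": [
    {"travel": [1,0,0],"roll": 0,"jaw": 0},
    {"travel": [1,0,0],"roll": 0,"jaw": 0}
  ]
}}

```text
clock: 20.85
tool_pos: [0.5155, 0.0863, 0.2469]
orientation: [-180.0, 0.2, -88.9]
force: [-1.6, 9.9, -0.9]
opening: 0.0002
gripper_force: 4.8
```

Request:
{"op": "apply_moves", "data": {
  "targets": [
    {"travel": [1,0,0],"roll": 0,"jaw": 0},
    {"travel": [1,0,0],"roll": 0,"jaw": 0}
  ]
}}

```text
clock: 21.05
tool_pos: [0.5156, 0.0852, 0.2468]
orientation: [-179.9, 0.3, -88.9]
force: [-2.0, 13.9, -1.9]
opening: 0.0006
gripper_force: 6.6
```

Resistance well above 7 N in the locking direction can only be the stop, so it is locked. Retreating and handing in.

Request:
{"op": "apply_moves", "data": {
  "targets": [
    {"travel": [-4,0,0],"roll": 0,"jaw": 0},
    {"travel": [-10,0,0],"roll": 0,"jaw": 0},
    {"travel": [-30,0,0],"roll": 0,"jaw": 0},
    {"travel": [-40,0,-20],"roll": 0,"jaw": 0},
    {"travel": [-40,0,-30],"roll": 0,"jaw": 0},
    {"travel": [-10,0,-20],"roll": 0,"jaw": 0},
    {"travel": [0,0,0],"roll": 0,"jaw": 0},
    {"travel": [0,0,0],"roll": 0,"jaw": 0}
  ]
}}

```text
clock: 21.85
tool_pos: [0.5128, 0.217, 0.317]
orientation: [180.0, -0.0, -88.9]
force: [-0.7, 0.2, 0.3]
opening: 0.0004
gripper_force: 0.0
```

```bash
python3 - <<'E'
from h import *
st()
im=snap('top','t7').astype(int);r=im[...,0]-im[...,1]
b=cv2.imread('pics/t6.png').astype(int);print(r[198,240:256],'plate diff',np.abs(im[185:225,265:320,::-1]-b[185:225,265:320]).mean())
print(ctrl.close_job())
E
```

```text
PF [  6.2 281.2 317. ] ori [ 1.800e+02 -1.000e-02 -8.892e+01] F [-0.7  0.2  0.3] t 21.85 open 0.0004
[ -1  -2  -1   2  46 116 155 155 149 141 115  46  -2 -12  -7  -7] plate diff 1.9215151515151516
the job is handed in; nothing more can be done
None
```

The job is handed in at 21.9 s with no verdict returned: the plate measured home at PF (4.2, 14.7) mm before clamping and looked unmoved after, the handle is past its dead point and rests against a stop, the arm is clear, and the foot's force was not measured.

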